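# Pop and open the wide parts case

## Task

Two blue parts cases stand on the repair bench. Press the release tab at the front of the wider one with a fingertip, let its lid spring up by itself, then push that lid right back until it rests fully open on its stop. Grasp and lift nothing: both cases and the things around them stay where they are, and the narrower case stays shut.

Things in the scene. Friction and masses are not known exactly. Their poses are not given: they have to be found in the camera images.
- case_wide: the WIDER of two low blue parts cases with grey lids, 170 mm wide (its y), 110 mm deep (its x), 51 mm tall with lid shut, standing loose on the bench. Origin: centre of its underside. Its x axis points from the front (latch side, towards the robot at yaw 0) to the back (hinge side), z up.
- lid_wide (a joint): angle of that case's lid (rad): 0 to 0.02 shut and latched, about 0.6 where its spring leaves it once released, 1.9 fully open, leaning back on its stop. Shut, the lid is held by the latch. Below about 1.57 (upright) a raised lid sinks back to about 0.6 when let go; beyond upright it falls open by itself to 1.9. Lid 0.12 kg, moved by 1 to 2 N at its front edge.
- tab_wide (a joint): angle of that case's black release tab (rad): 0 at rest, 0.32 pressed to its stop. The plate tips down at its front end; the lid is let go at about 0.18 (about 3 N at the press point); the stop is reached at about 4.5 N.
- tab_wide_press (a point): press point of the wider case's release tab: on top of a black thumb plate (26 mm wide, 40 mm deep) that sticks out at the middle of the front of the case, 94 mm in front of the case's centre and 41 mm above the bench; pressed straight down it goes 9 mm to the stop. The plate reaches from 12 mm in front of this point to 27 mm behind it, where an upright hook (26 mm wide, 17 mm higher than the plate) holds the lid. The tab springs back when let go.
- lid_wide_edge (a point): middle of the front edge of the wider case's lid (half-way through its thickness). The lid is a flat plate 110 mm long from hinge to this edge, 170 mm wide, 5 mm thick; a nib under the hook sticks out 5 mm farther, over the middle 26 mm. The point moves with the lid; shut, it is 48.5 mm above the bench.
- lid_wide_hinge (a point): middle of the hinge line of the wider case's lid, at the back edge of the case, 55 mm behind its centre and 46 mm above the bench (the lid's underside). The hinge line runs along the case's y. Axes turn with the lid: x along the lid away from its front edge, z out of its top face.
- case_narrow: the NARROWER of two low blue parts cases with grey lids, 85 mm wide (its y), 110 mm deep (its x), 51 mm tall with lid shut, standing loose on the bench. Origin: centre of its underside. Its x axis points from the front (latch side, towards the robot at yaw 0) to the back (hinge side), z up.
- lid_narrow (a joint): angle of that case's lid (rad): 0 to 0.02 shut and latched, about 0.6 where its spring leaves it once released, 1.9 fully open, leaning back on its stop. Shut, the lid is held by the latch. Below about 1.57 (upright) a raised lid sinks back to about 0.6 when let go; beyond upright it falls open by itself to 1.9. Lid 0.12 kg, moved by 1 to 2 N at its front edge.
- tab_narrow (a joint): angle of that case's black release tab (rad): 0 at rest, 0.32 pressed to its stop. The plate tips down at its front end; the lid is let go at about 0.18 (about 3 N at the press point); the stop is reached at about 4.5 N.
- grease_pot: bystander: white pot with black lid, diameter 44 mm, 55 mm tall, loose; origin at the centre of its underside
- spanner: bystander: steel spanner, 160 mm long, lying flat and loose along its own x; origin at about its middle, on the bench
- bell: bystander: chromed bicycle bell, diameter 56 mm, 38 mm tall, loose; origin at the centre of its underside
- sprocket: bystander: dark steel sprocket lying flat, diameter 84 mm, 10 mm thick, loose; origin at the centre of its underside
Not all that is in view belongs to the job. What is shaped like the case_narrow but yellow is not meant. Leave any brown or yellow look-alike of the case_wide alone.

How it is judged:
By the outcome, as a careful person would: the job done as asked, in the order asked, and still so for the second after the job is handed in, with the robot touching nothing.
It also fails if it takes over 43 s, if anything falls off the work surface, if the arm or the gripper's body presses on something with over 40 N, if the wrist force passes 120 N, or if a joint passes its speed limit or range.

## Robot

A 6-joint arm with a two-finger parallel gripper is mounted at the origin on the work surface. World frame = base frame: x ahead of the robot, y to its left, z up, the work surface at z = 0. Lengths are in m, angles in rad, forces in N, time in s.
With the tool pointing down it reaches from about 0.375 to 0.9 m from the base axis. Payload 3.1 kg.
Tool frame: the origin (TCP) lies where the fingers leave the gripper's body, on its centre line; the fingertips stand 73 mm ahead of it and the grasp point (between the pads) lies 54 mm ahead of it; z points along the fingers, y is the line along which they close (so a half turn about z gives the same grasp; the last joint's range is limited). The gripper opens to 85 mm and grips with 20 to 120 N. Pads are 22 mm wide; open, the fingers measure 114 mm over their backs; the gripper's body (76 mm by 85 mm) begins 54 mm behind the grasp point. The pads swing forward as they close: fully open they stand 13 mm farther back than shut.
Start: joints at [1.012, 0.527, 1.433, -0, 1.181, -0.178], TCP at [0.232, 0.58, 0.304] pointing down, gripper open.
Joint ranges: [-3.08, 3.08], [-0.75, 2.2], [0.22, 2.44], [-1.43, 4.57], [0, 2.65], [-2.85, 2.85]. Speed limits (rad/s): [2.79, 2.79, 3.14, 3.14, 3.14, 3.14].

## Interface

Orientations are given as a unit quaternion [x, y, z, w].
In Python, from station import manip gives the robot as it stands.
- The arm moves only by the shell command python3 -m crank 'ROWS' [FORCE]. ROWS is JSON, a list of rows, each an object with "dp": the shift along the tool's x, y, z normalised to -1 to 1, where 1 is 50 cm, a list of three; "delta_rot": the turn, a rotation vector about the tool's x, y, z normalised to -1 to 1, where 1 is 2 pi rad, a list of three; "fingers": the opening, from -1 (shut) to 1 (fully open). A call has 1 to 12 rows; each row shifts and turns the commanded pose from where the row before left it, along the tool's axes as they then stand; what a row does not reach is not made up. A row lasts 1/12 s, in which the tool goes at most 41.7 mm and 7.16 degrees, less where a joint would pass 70% of its speed; a pose out of reach is approached as far as the arm can. A call with a number of a shift or a turn outside -1 to 1 is refused whole. A call with a gripper value outside its range is refused whole. The fingers move at their own pace and stop on an object; FORCE is the grip in N (left out, the last holds). Time passes only in rows, so rows that do not move let the fingers close. It gives the time, the measured TCP pose, the force, the opening and the grip force at its end, in the units of the state.
- manip.sense(): the state, without advancing time (a new reading comes with each control period).
- manip.snapshot(name): name is "scene" or "top" or "wrist"; returns (picture, depth): 420x560x3 uint8, red, green, blue; 420x560 float32, m along the optical axis (not along the pixel's ray), 0 where there is no reading.
- manip.camera_model(name): a dict with "fx", "fy", "cx", "cy" (pixels), "origin" and "attitude" of the camera in the world. Camera axes: x right, y up, looking along -z (the intrinsics and any distortion apply to the point x, -y, -z); pixel columns grow to the right and rows downward; lengths in m; the calibration is good to about 2 mm. The wrist camera is an equidistant fisheye: a pixel r from the principal point sees the ray r / f radians off the axis. A picture is of the moment at which its call begins: read the wrist's pose just before it. camera_model takes no time and is no camera call; for the wrist camera it gives the pose at the moment of the call.
- manip.sign_off(): hands the job in; it is judged then, once.
The state is a dict: "t": time; "q": joint angles; "qd": joint speeds; "tau": joint torques, N m; "tcp_pos": TCP position; "tool_rot": TCP orientation; "force": force on the tool from outside, world axes, zero at the start; "ft_torque": the same for the moment, N m; "finger_gap": opening from 0.0 (shut) to 1.0 (fully open); "gripper_force": force on a finger pad.
Only numpy, scipy, OpenCV 4.12 (cv2) and the standard library are available. Lean on these libraries where they do the work, as an engineer would, in place of code of your own. Each camera call takes 0.05 s, during which the arm holds its last target. There are 200 camera calls.

## Working session

There is one attempt and no reset: what is moved stays moved. The work goes in short steps, Python scripts to look and compute and a shell command to move; the robot and the scene stay as the last step left them, time stands still between calls to the robot, and variables do not carry over. Pictures are saved under pics/ and viewed, at most 10 in all, crops included, and the job is handed in when it is done.

```bash
mkdir -p pics
cat > h.py <<'E'
import numpy as np, cv2
from station import manip
from scipy.spatial.transform import Rotation as R
def cam(n):
    c=manip.camera_model(n); a=np.array(c['attitude'],float)
    M=R.from_quat(a).as_matrix() if a.size==4 else a.reshape(3,3)
    return c,M,np.array(c['origin'])
def cloud(n,d):
    c,M,o=cam(n); v,u=np.mgrid[:d.shape[0],:d.shape[1]]
    P=np.stack([(u-c['cx'])/c['fx']*d,-(v-c['cy'])/c['fy']*d,-d],-1)
    return P@M.T+o
E
python3 - <<'E'
from h import *
for n in("scene","top"):
    p,d=manip.snapshot(n); cv2.imwrite(f'pics/{n}0.png',p[...,::-1]); np.save(f'{n}0.npy',d); np.save(f'{n}0p.npy',p)
    print(manip.camera_model(n))
s=manip.sense(); print(s['tcp_pos'],s['tool_rot'],s['t'],s['finger_gap'])
E
```

```text
{'fx': 442.85162973924065, 'fy': 442.85162973924065, 'cx': 283.38002798136023, 'cy': 219.0180062235441, 'origin': array([ 1.1613536 , -0.62399506,  0.67018261]), 'attitude': array([0.42971379, 0.17629895, 0.35032676, 0.81334857])}
{'fx': 428.41540270429306, 'fy': 428.41540270429306, 'cx': 284.0213680659977, 'cy': 208.07000145138917, 'origin': array([0.28920442, 0.02393605, 1.33987622]), 'attitude': array([-0.05811961,  0.07048566,  0.70477137, -0.70352768])}
[0.23197436 0.57979842 0.30302629] [ 1.89250524e-01  9.81928328e-01 -9.30371535e-04 -3.64056568e-04] 0.1 1.0018469823115626
```

View pics/top0.png

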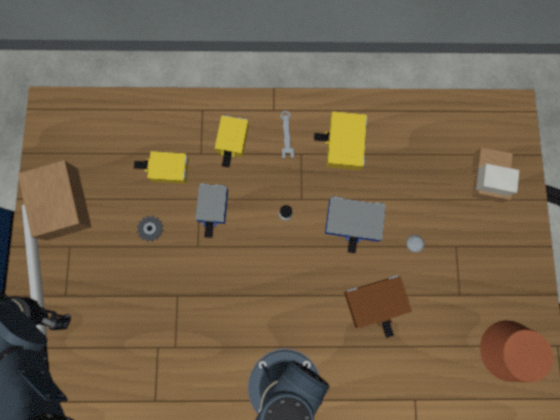

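View pics/scene0.png

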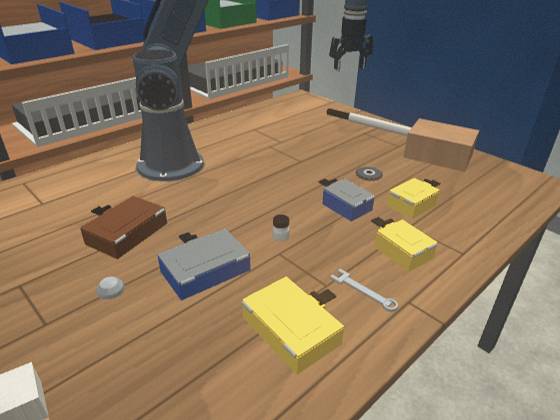

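The wide grey-lidded blue case is at top-view pixel (355,219), with its tab at (352,245), pointing towards the robot. The narrow one is at (211,203). The brown look-alike at (378,301) lies between the wide case and the robot.

Run:
```python
from h import *
for n in("top","scene"):
    d=np.load(n+'0.npy');p=np.load(n+'0p.npy').astype(int);C=cloud(n,d)
    print('bench z',np.median(C[...,2][(C[...,2]<.03)&(C[...,2]>-.03)&(d>0)]))
    def near(m): return m&(abs(C[...,0]-.35)<.16)&(abs(C[...,1]+.19)<.16)&(d>0)
    sat=p.max(-1)-p.min(-1)
    if n=='top': print('centre',C[219,355],'tab',C[245,352],'brown',C[301,378],'brtab',C[328,388],'bell',C[244,415],'pot',C[212,286])
    c0=np.load('top0.npy'); c=cloud('top',c0)[219,355]
    m=(C[...,2]>.042)&(C[...,2]<.06)&(np.hypot(C[...,0]-c[0],C[...,1]-c[1])<.115)&(sat<45)&(p.max(-1)>60)&(d>0)
    P=C[m]; r=cv2.minAreaRect(P[:,:2].astype(np.float32)*1000); print(n,'lid',len(P),np.median(P[:,2]),r, P[:,:2].mean(0))
    t=(C[...,2]>.025)&(C[...,2]<.07)&(p.max(-1)<60)&(np.hypot(C[...,0]-c[0]+.09,C[...,1]-c[1])<.06)&(d>0)
    T=C[t]; print('tab',len(T),T.mean(0) if len(T) else '',T.min(0),T.max(0))
```

```text
bench z -0.0008019457422403509
centre [ 0.49221963 -0.21534183  0.053432  ] tab [ 0.41413486 -0.20587226  0.04068966] brown [ 0.24757387 -0.27523204  0.05310793] brtab [ 0.16937857 -0.30418881  0.04120468] bell [ 0.41709026 -0.3996205   0.03841886] pot [ 0.51497921 -0.00518274  0.04753449]
top lid 2017 0.051628306670039814 ((471.80706787109375, -216.31793212890625), (170.44918823242188, 164.4124755859375), 81.27521514892578) [ 0.49382126 -0.21929586]
tab 115 [ 0.41631092 -0.20579235  0.04365626] [ 0.39269979 -0.21858139  0.03421238] [ 0.43711195 -0.19262223  0.06252389]
bench z -0.00014193664886907875
scene lid 2738 0.05214288075888279 ((478.23602294921875, -216.38137817382812), (170.99105834960938, 162.90147399902344), 81.31317901611328) [ 0.50345738 -0.22456447]
tab 54 [ 0.41853066 -0.21053316  0.04785866] [ 0.39280934 -0.22489769  0.03819934] [ 0.44493428 -0.19499634  0.06025228]
```

```bash
python3 -m crank '[{"dp":[0,0,0],"delta_rot":[0,0,-0.0182],"fingers":-1},{"dp":[0,0,0],"delta_rot":[0,0,-0.0182],"fingers":-1},{"dp":[-0.0573,-0.0542,0],"delta_rot":[0,0,0],"fingers":-1},{"dp":[-0.0573,-0.0542,0],"delta_rot":[0,0,0],"fingers":-1},{"dp":[-0.0573,-0.0542,0],"delta_rot":[0,0,0],"fingers":-1},{"dp":[-0.0573,-0.0542,0],"delta_rot":[0,0,0],"fingers":-1},{"dp":[-0.0573,-0.0542,0],"delta_rot":[0,0,0],"fingers":-1},{"dp":[-0.0573,-0.0542,0],"delta_rot":[0,0,0],"fingers":-1},{"dp":[-0.0573,-0.0542,0],"delta_rot":[0,0,0],"fingers":-1},{"dp":[-0.0573,-0.0542,0],"delta_rot":[0,0,0],"fingers":-1},{"dp":[-0.0573,-0.0542,0],"delta_rot":[0,0,0],"fingers":-1}]'
python3 -m crank '[{"dp":[-0.0113,-0.0741,0],"delta_rot":[0,0,0],"fingers":-1},{"dp":[-0.0113,-0.0741,0],"delta_rot":[0,0,0],"fingers":-1},{"dp":[-0.0113,-0.0741,0],"delta_rot":[0,0,0],"fingers":-1},{"dp":[-0.0113,-0.0741,0],"delta_rot":[0,0,0],"fingers":-1},{"dp":[-0.0113,-0.0741,0],"delta_rot":[0,0,0],"fingers":-1},{"dp":[-0.0113,-0.0741,0],"delta_rot":[0,0,0],"fingers":-1},{"dp":[-0.0113,-0.0741,0],"delta_rot":[0,0,0],"fingers":-1},{"dp":[-0.0113,-0.0741,0],"delta_rot":[0,0,0],"fingers":-1}]'
python3 - <<'E'
from h import *
s=manip.sense(); print(s['tcp_pos'],R.from_quat(s['tool_rot']).as_matrix().round(3),s['t'],s['finger_gap'],s['force'])
y=np.radians(-8.7);ex=np.array([np.cos(y),np.sin(y)]);ey=np.array([-ex[1],ex[0]])
for n in("top","scene"):
    d=np.load(n+'0.npy');C=cloud(n,d)
    q=C[...,:2]-[.499,-.22]; a,b=q@ex,q@ey
    m=(abs(C[...,2]-.052)<.006)&(abs(a)<.075)&(abs(b)<.1)&(d>0)&~((abs(b)<.02)&(a<-.05))
    r=cv2.minAreaRect(np.float32(C[m][:,:2]*1000)); print(n,r, np.percentile(a[m],[1,99]),np.percentile(b[m],[1,99]))
    m=(C[...,2]>.03)&(C[...,2]<.07)&(a<-.065)&(a>-.13)&(abs(b)<.03)&(d>0)
    print('plate',a[m].min(),a[m].max(),b[m].min(),b[m].max(),np.median(C[m][:,2]))
E
```

```text
t: 1.02
tcp_pos: [0.4508, 0.2983, 0.3036]
tool_rot: [0.076, 0.997, -0.0, -0.0]
force: [0.4, 0.7, -0.5]
finger_gap: -0.002
gripper_force: 0.0
t: 1.68
tcp_pos: [0.4494, -0.0014, 0.3038]
tool_rot: [0.076, 0.997, 0.0, -0.0]
force: [0.9, 0.5, -0.4]
finger_gap: -0.001
gripper_force: 0.0
[ 0.44935565 -0.00140786  0.30376874] [[-0.988  0.151 -0.   ]
 [ 0.151  0.988  0.   ]
 [ 0.     0.    -1.   ]] 1.6833 -0.0010036504683843402 [ 0.94119386  0.54462848 -0.35049003]
top ((496.5292663574219, -220.14657592773438), (170.3806915283203, 114.37860107421875), 81.27520751953125) [-0.05826525  0.05089803] [-0.08372839  0.08326996]
plate -0.11000617588121028 -0.06566430335627786 -0.018687636205080876 0.018751003098557015 0.04068277027083944
scene ((501.3109130859375, -220.02833557128906), (171.0267333984375, 116.95713806152344), 81.62156677246094) [-0.0528323   0.05774811] [-0.08420774  0.08321343]
plate -0.10649002215876718 -0.06522189682270621 -0.018262333063526863 0.012663502444712963 0.041187607344675636
```

```bash
python3 -m crank '[{"dp":[0.004,-0.0696,0],"delta_rot":[0,0,0],"fingers":-1},{"dp":[0.004,-0.0696,0],"delta_rot":[0,0,0],"fingers":-1},{"dp":[0.004,-0.0696,0],"delta_rot":[0,0,0],"fingers":-1},{"dp":[0.004,-0.0696,0],"delta_rot":[0,0,0],"fingers":-1},{"dp":[0.004,-0.0696,0],"delta_rot":[0,0,0],"fingers":-1},{"dp":[0.004,-0.0696,0],"delta_rot":[0,0,0],"fingers":-1},{"dp":[0,0,0.077],"delta_rot":[0,0,0],"fingers":-1},{"dp":[0,0,0.077],"delta_rot":[0,0,0],"fingers":-1},{"dp":[0,0,0.077],"delta_rot":[0,0,0],"fingers":-1},{"dp":[0,0,0.077],"delta_rot":[0,0,0],"fingers":-1},{"dp":[0,0,0],"delta_rot":[0,0,0],"fingers":-1}]'
python3 - <<'E'
from h import *
p,d=manip.snapshot('scene'); p=p[160:340,60:330]; cv2.imwrite('pics/s1.png',cv2.resize(p[...,::-1],None,fx=2.8,fy=2.8))
s=manip.sense(); print(s['tcp_pos'],s['force'])
E
```

```text
t: 2.6
tcp_pos: [0.4031, -0.202, 0.1426]
tool_rot: [0.076, 0.997, 0.005, -0.007]
force: [-0.6, 1.0, -0.3]
finger_gap: 0.0
gripper_force: 0.0
[ 0.40434428 -0.20279059  0.14606288] [0.24647051 0.13651257 0.35829792]
```

View pics/s1.png

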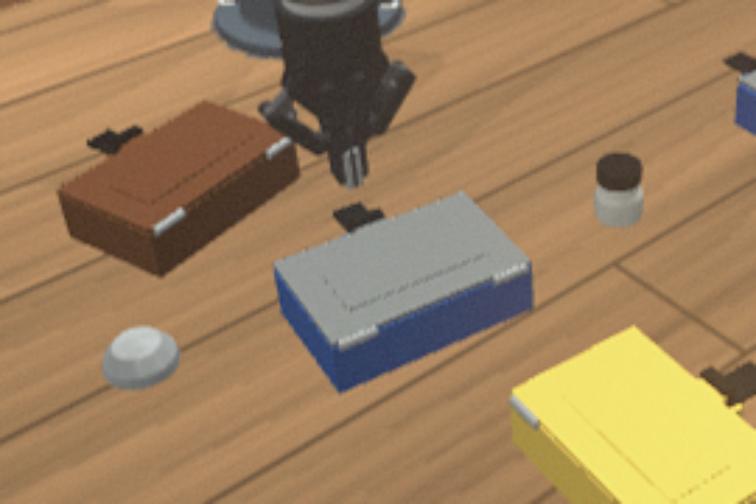

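The closed fingertips hang just above the tab plate (tip at about (350,180), plate at about (355,212)). The lid is shut.

```bash
python3 -m crank '[{"dp":[0,0,0],"delta_rot":[0,0,0],"fingers":-1},{"dp":[0,0,0],"delta_rot":[0,0,0],"fingers":-1},{"dp":[0,0,0.02],"delta_rot":[0,0,0],"fingers":-1},{"dp":[0,0,0.02],"delta_rot":[0,0,0],"fingers":-1},{"dp":[0,0,0.02],"delta_rot":[0,0,0],"fingers":-1},{"dp":[0,0,0.006],"delta_rot":[0,0,0],"fingers":-1},{"dp":[0,0,0],"delta_rot":[0,0,0],"fingers":-1},{"dp":[0,0,0],"delta_rot":[0,0,0],"fingers":-1}]'
python3 -m crank '[{"dp":[0,0,0.006],"delta_rot":[0,0,0],"fingers":-1},{"dp":[0,0,0.006],"delta_rot":[0,0,0],"fingers":-1},{"dp":[0,0,0.004],"delta_rot":[0,0,0],"fingers":-1},{"dp":[0,0,0],"delta_rot":[0,0,0],"fingers":-1},{"dp":[0,0,0],"delta_rot":[0,0,0],"fingers":-1}]'
python3 - <<'E'
from h import *
p,d=manip.snapshot('scene'); p=p[160:340,60:330]; cv2.imwrite('pics/s2.png',cv2.resize(p[...,::-1],None,fx=2.8,fy=2.8))
s=manip.sense(); print(s['tcp_pos'],s['force'])
E
```

```text
t: 3.32
tcp_pos: [0.4072, -0.2049, 0.1189]
tool_rot: [0.076, 0.997, -0.001, 0.002]
force: [0.3, -1.2, -0.7]
finger_gap: 0.004
gripper_force: 0.0
t: 3.73
tcp_pos: [0.4067, -0.2047, 0.1091]
tool_rot: [0.076, 0.997, -0.0, 0.0]
force: [-0.7, -1.8, 6.1]
finger_gap: -0.001
gripper_force: 2.9
[ 0.40667202 -0.20475758  0.10917509] [-0.72543109 -1.50913089  5.77429936]
```

View pics/s2.png

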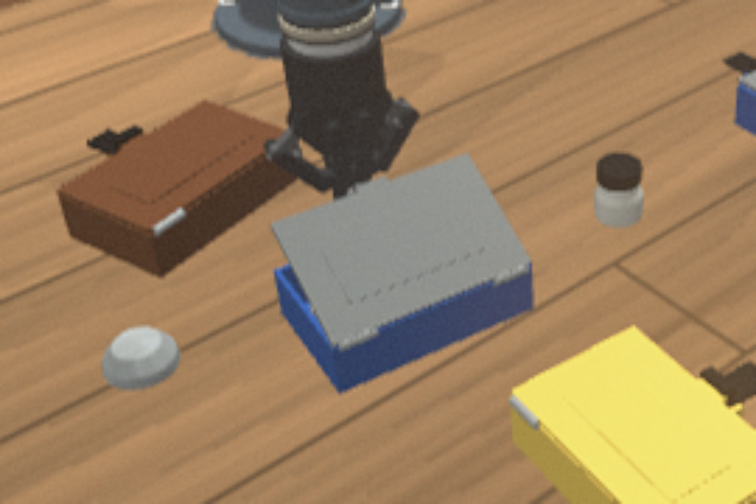

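The lid has sprung up to about its resting angle. I'll lift off and tilt the tool forward to reach under the lid edge.

```bash
python3 -m crank '[{"dp":[0,0,-0.04],"delta_rot":[0,0,0],"fingers":-1},{"dp":[0.033,0,-0.044],"delta_rot":[0,0,0],"fingers":-1},{"dp":[0,0,0],"delta_rot":[0,-0.0194,0],"fingers":-1},{"dp":[0,0,0],"delta_rot":[0,-0.0194,0],"fingers":-1},{"dp":[0,0,0],"delta_rot":[0,-0.0194,0],"fingers":-1},{"dp":[0,0,0],"delta_rot":[0,-0.0194,0],"fingers":-1},{"dp":[0,0,0],"delta_rot":[0,-0.0194,0],"fingers":-1},{"dp":[-0.0115,0,0.0288],"delta_rot":[0,0,0],"fingers":-1},{"dp":[-0.0115,0,0.0288],"delta_rot":[0,0,0],"fingers":-1},{"dp":[0,0,0],"delta_rot":[0,0,0],"fingers":-1},{"dp":[0,0,0],"delta_rot":[0,0,0],"fingers":-1},{"dp":[0,0,0],"delta_rot":[0,0,0],"fingers":-1}]'
python3 - <<'E'
from h import *
p,d=manip.snapshot('scene'); C=cloud('scene',d)
s=manip.sense(); M=R.from_quat(s['tool_rot']).as_matrix()
y=np.radians(-8.6);ex=np.array([np.cos(y),np.sin(y)]);ey=np.array([-ex[1],ex[0]])
T=s['tcp_pos']; corner=T+.073*M[:,2]-.011*M[:,0]
f=lambda P:((P[...,:2]-[.499,-.22])@ex,(P[...,:2]-[.499,-.22])@ey,P[...,2])
print('tcp',np.round(f(T),4),'corner',np.round(f(corner),4),'z',M[:,2].round(3),s['force'])
a,b,z=f(C); m=(d>0)&(abs(b)<.08)&(abs(b)>.03)&(a>-.06)&(a<.05)&(z>.056)&(z<.14)
k=np.polyfit(a[m],z[m],1); print('lid angle',np.arctan(-k[0]),'z@hinge',np.polyval(k,.055),'front',np.percentile(a[m],1),np.percentile(z[m],99),m.sum())
p=p[160:340,60:330]; cv2.imwrite('pics/s3.png',cv2.resize(p[...,::-1],None,fx=2.8,fy=2.8))
E
```

```text
t: 4.78
tcp_pos: [0.4584, -0.1973, 0.1781]
tool_rot: [0.084, 0.978, -0.014, 0.192]
force: [-0.2, 0.3, -0.3]
finger_gap: -0.001
gripper_force: 0.0
tcp [-0.0436  0.0163  0.1782] corner [-0.0058  0.0158  0.1148] z [ 0.373 -0.06  -0.926] [ 1.23897028 -0.06386855  0.1354523 ]
lid angle 0.5816780087053874 z@hinge 0.05252508195569289 front -0.033985500735512646 0.11067232084181776 1979
```

View pics/s3.png

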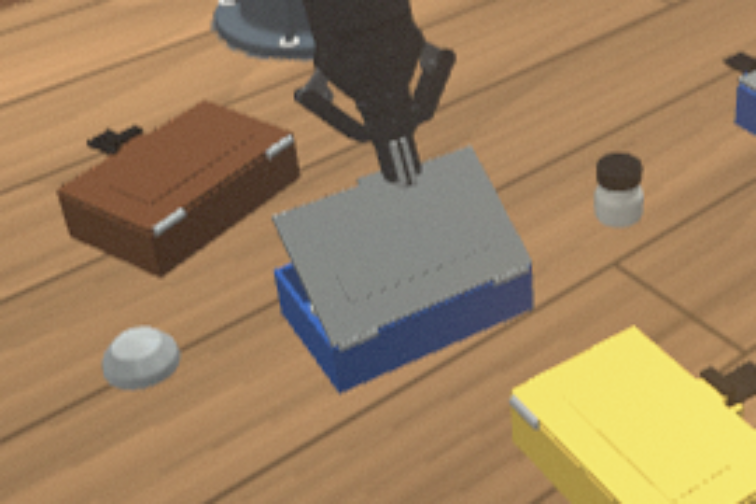

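The arm ran short of reach for that tilt: it stopped at 22° with the tip above the lid, not touching it. The lid is at 0.58. I'll use a smaller tilt and work out the correction.

```bash
cat > plan.py <<'E'
from h import *
y=np.radians(-8.6);ex=np.array([np.cos(y),np.sin(y),0]);ey=np.array([-ex[1],ex[0],0]);ez=np.array([0,0,1.]);c0=np.array([.499,-.22,0])
def rd(th):
    z=np.sin(th)*ex-np.cos(th)*ez; return np.stack([np.cross(ey,z),ey,z],1)
def now():
    s=manip.sense(); M=R.from_quat(s['tool_rot']).as_matrix(); d=s['tcp_pos']-c0
    print('q',np.round(s['q'],3),'case tcp mm',np.round([d@ex*1e3,d@ey*1e3,d[2]*1e3],1),'tilt',np.degrees(np.arcsin(M[:,2]@ex)).round(1),'F',np.round(s['force'],1),'t',s['t']); return s,M,d
E
python3 - <<'E'
from plan import *
s,M,d=now(); Rd=rd(np.radians(15))
print('rot',R.from_matrix(M.T@Rd).as_rotvec()/(2*np.pi))
cur=np.array([d@ex,d@ey,d[2]]); B=np.stack([ex,ey,ez],1)
# tip corner relative to tcp (case axes)
def tcp(corner): return corner-B.T@(.073*Rd[:,2]-.011*Rd[:,0])
edge=np.array([.055-.113*np.cos(.58),0,.046+.113*np.sin(.58)])
dirc=B.T@Rd[:,2]; n=-(B.T@Rd[:,0])
touch=tcp(edge+.02*dirc); pre=touch-.015*n; hi=pre+[-.01,0,.045]
for nm,A,b in(('cur>hi',cur,hi),('hi>pre',hi,pre),('pre>touch',pre,touch)): print(nm,b.round(4),(Rd.T@B@(b-A)/.5).round(4))
P=[]
for i,a in enumerate(np.linspace(.58,1.7,8)):
    e=np.array([.055-.113*np.cos(a),0,.046+.113*np.sin(a)+.0012*i]); P.append(e)
print((np.diff(P,axis=0)@B.T@Rd/.5).round(4))
E
```

```text
q [-0.725  0.534  2.068  0.786  0.29  -2.854] case tcp mm [-43.6  16.3 178.2] tilt 22.2 F [ 1.2 -0.1  0.1] t 4.8333
rot [-0.00039171  0.01996156 -0.00345213]
cur>hi [-0.0884  0.      0.1974] [ 0.0766 -0.0327 -0.0603]
hi>pre [-0.0784  0.      0.1524] [ 0.004  -0.      0.0921]
pre>touch [-0.0639  0.      0.1563] [-0.03 -0.    0.  ]
[[-0.0294  0.     -0.0241]
 [-0.0325 -0.     -0.0193]
 [-0.0348 -0.     -0.014 ]
 [-0.0362  0.     -0.0084]
 [-0.0367  0.     -0.0026]
 [-0.0363  0.      0.0031]
 [-0.035   0.      0.0087]]
```

q6 was at its limit, and that stopped the tilt. A half turn about tool z frees it, so I'll go vertical, turn, then tilt again.

```bash
python3 -m crank '[{"dp":[0,0,-0.03],"delta_rot":[0,0.01,-0.0017],"fingers":-1},{"dp":[0,0,-0.03],"delta_rot":[0,0.01,-0.0017],"fingers":-1},{"dp":[0,0,0],"delta_rot":[0,0.0139,0],"fingers":-1},{"dp":[0,0,0],"delta_rot":[0,0.0139,0],"fingers":-1},{"dp":[0,0,0],"delta_rot":[0,0.0139,0],"fingers":-1},{"dp":[0,0,0],"delta_rot":[0,0,0],"fingers":-1},{"dp":[0,0,0],"delta_rot":[0,0,0],"fingers":-1}]'; python3 -c "
from plan import *
s,M,d=now();print('rot',R.from_matrix(M.T@rd(0)).as_rotvec()/2/np.pi)"
```

```text
t: 5.42
tcp_pos: [0.4533, -0.1948, 0.1984]
tool_rot: [0.076, 0.997, 0.002, 0.024]
force: [0.5, 0.5, -0.0]
finger_gap: -0.003
gripper_force: 0.0
q [-0.646  0.511  1.882  0.044  0.709 -2.099] case tcp mm [-49.   18.1 198.4] tilt 2.8 F [ 0.5  0.5 -0. ] t 5.4167
rot [ 0.0010757   0.00763892 -0.0002097 ]
```

```bash
Z='' ; python3 -m crank '[{"dp":[0.037,-0.018,0],"delta_rot":[0,0.0076,0],"fingers":-1},{"dp":[0.037,-0.018,0],"delta_rot":[0,0,0.019],"fingers":-1},{"dp":[0,0,0],"delta_rot":[0,0,0.0193],"fingers":-1},{"dp":[0,0,0],"delta_rot":[0,0,0.0193],"fingers":-1},{"dp":[0,0,0],"delta_rot":[0,0,0.0193],"fingers":-1},{"dp":[0,0,0],"delta_rot":[0,0,0.0193],"fingers":-1},{"dp":[0,0,0],"delta_rot":[0,0,0.0193],"fingers":-1},{"dp":[0,0,0],"delta_rot":[0,0,0.0193],"fingers":-1},{"dp":[0,0,0],"delta_rot":[0,0,0.0193],"fingers":-1},{"dp":[0,0,0],"delta_rot":[0,0,0.0193],"fingers":-1},{"dp":[0,0,0],"delta_rot":[0,0,0.0193],"fingers":-1},{"dp":[0,0,0],"delta_rot":[0,0,0.0193],"fingers":-1}]'
python3 -m crank '[{"dp":[0,0,0],"delta_rot":[0,0,0.0193],"fingers":-1},{"dp":[0,0,0],"delta_rot":[0,0,0.0193],"fingers":-1},{"dp":[0,0,0],"delta_rot":[0,0,0.0193],"fingers":-1},{"dp":[0,0,0],"delta_rot":[0,0,0.0193],"fingers":-1},{"dp":[0,0,0],"delta_rot":[0,0,0.0193],"fingers":-1},{"dp":[0,0,0],"delta_rot":[0,0,0.0193],"fingers":-1},{"dp":[0,0,0],"delta_rot":[0,0,0.0193],"fingers":-1},{"dp":[0,0,0],"delta_rot":[0,0,0.0193],"fingers":-1},{"dp":[0,0,0],"delta_rot":[0,0,0.0193],"fingers":-1},{"dp":[0,0,0],"delta_rot":[0,0,0.0193],"fingers":-1},{"dp":[0,0,0],"delta_rot":[0,0,0.0193],"fingers":-1},{"dp":[0,0,0],"delta_rot":[0,0,0.0193],"fingers":-1}]'
python3 -m crank '[{"dp":[0,0,0],"delta_rot":[0,0,0.0193],"fingers":-1},{"dp":[0,0,0],"delta_rot":[0,0,0.0175],"fingers":-1},{"dp":[0,0,0],"delta_rot":[0,0,0],"fingers":-1},{"dp":[0,0,0],"delta_rot":[0,0,0],"fingers":-1}]'
python3 -c "
from plan import *
s,M,d=now();F=np.diag([-1,-1,1]);print('rot',R.from_matrix(M.T@rd(0)@F).as_rotvec()/2/np.pi)"
```

```text
t: 6.42
tcp_pos: [0.4125, -0.2063, 0.1971]
tool_rot: [0.678, 0.735, 0.003, -0.003]
force: [0.3, -0.1, 0.5]
finger_gap: 0.002
gripper_force: 0.0
t: 7.42
tcp_pos: [0.4125, -0.2063, 0.197]
tool_rot: [0.995, 0.098, 0.0, -0.004]
force: [-1.6, -0.7, 0.3]
finger_gap: -0.003
gripper_force: 0.0
t: 7.75
tcp_pos: [0.4128, -0.2065, 0.1972]
tool_rot: [1.0, -0.013, -0.0, -0.004]
force: [0.2, -0.1, -0.4]
finger_gap: -0.003
gripper_force: 0.0
q [-0.709  0.494  1.934  0.008  0.72   0.882] case tcp mm [-87.2   0.4 197.2] tilt -0.1 F [ 0.2 -0.1 -0.4] t 7.75
rot [-0.00125368  0.00023643  0.01963513]
```

```bash
python3 -m crank '[{"dp":[0,0,0],"delta_rot":[0,0,0.0196],"fingers":-1},{"dp":[0,0,0],"delta_rot":[0,0.0153,0],"fingers":-1},{"dp":[0,0,0],"delta_rot":[0,0.0153,0],"fingers":-1},{"dp":[0,0,0],"delta_rot":[0,0.0153,0],"fingers":-1},{"dp":[0,0,0],"delta_rot":[0,0.0153,0],"fingers":-1},{"dp":[0,0,0],"delta_rot":[0,0,0],"fingers":-1},{"dp":[0,0,0],"delta_rot":[0,0,0],"fingers":-1},{"dp":[0,0,0],"delta_rot":[0,0,0],"fingers":-1}]'
cat > p2.py <<'E'
from plan import *
s,M,d=now(); th=np.radians(22); Rd=rd(th)@np.diag([-1,-1,1]); B=np.stack([ex,ey,ez],1)
print('rot',(R.from_matrix(M.T@Rd).as_rotvec()/(2*np.pi)).round(4))
cur=B.T@d; dirc=B.T@Rd[:,2]; n=B.T@Rd[:,0]
edge=np.array([.055-.113*np.cos(.58),0,.046+.113*np.sin(.58)])
touch=edge+.022*dirc-.073*dirc-.011*n; pre=touch-.015*n; out=pre-.03*n
for nm,A,b in(('cur>out',cur,out),('cur>pre',cur,pre),('cur>touch',cur,touch)): print(nm,(b*1e3).round(1),(Rd.T@B@(b-A)/.5).round(4))
P=np.array([[.055-.113*np.cos(a),0,.046+.113*np.sin(a)+.0015*i] for i,a in enumerate(np.linspace(.58,1.75,9))])
print((np.diff(P,axis=0)@B.T@Rd/.5).round(4))
E
python3 p2.py
```

```text
t: 8.42
tcp_pos: [0.4154, -0.2056, 0.1972]
tool_rot: [0.984, -0.073, 0.161, 0.004]
force: [0.1, 0.4, -0.8]
finger_gap: 0.0
gripper_force: 0.0
q [-0.806  0.464  2.099  0.58   0.386  0.395] case tcp mm [-84.8   1.8 197.2] tilt 18.5 F [ 0.1  0.4 -0.8] t 8.4167
rot [-0.0025  0.0096 -0.0002]
cur>out [-110.5   -0.   134.2] [-0.095   0.0036  0.0975]
cur>pre [-82.7   0.  145.5] [-0.035   0.0036  0.0975]
cur>touch [-68.8   0.  151.1] [-0.005   0.0036  0.0975]
[[ 0.0296 -0.     -0.0196]
 [ 0.0317  0.     -0.0153]
 [ 0.0332  0.     -0.0107]
 [ 0.034   0.     -0.0059]
 [ 0.0341 -0.     -0.0011]
 [ 0.0335 -0.      0.0037]
 [ 0.0322 -0.      0.0083]
 [ 0.0303 -0.      0.0128]]
```

```bash
python3 -m crank '[{"dp":[-0.0108,0,0.0322],"delta_rot":[0,0,0],"fingers":-1},{"dp":[-0.0108,0,0.0322],"delta_rot":[0,0,0],"fingers":-1},{"dp":[-0.0108,0,0.0322],"delta_rot":[0,0,0],"fingers":-1},{"dp":[0,0,0],"delta_rot":[0,0,0],"fingers":-1},{"dp":[0,0,0],"delta_rot":[0,0,0],"fingers":-1},{"dp":[0,0,0],"delta_rot":[0,0,0],"fingers":-1}]'
sed -i 's/radians(22)/radians(18)/' p2.py; python3 p2.py
python3 - <<'E'
from h import *
p,d=manip.snapshot('scene'); p=p[160:340,60:330]; cv2.imwrite('pics/s4.png',cv2.resize(p[...,::-1],None,fx=2.8,fy=2.8))
E
```

```text
t: 8.92
tcp_pos: [0.416, -0.2046, 0.1466]
tool_rot: [0.984, -0.073, 0.162, 0.004]
force: [-0.4, 0.2, 0.4]
finger_gap: -0.006
gripper_force: 0.0
q [-0.803  0.589  2.134  0.904  0.266  0.055] case tcp mm [-84.3   2.9 146.6] tilt 18.6 F [-0.4  0.2  0.4] t 8.9167
rot [-0.0026 -0.0017 -0.0001]
cur>out [-108.5    0.   139.1] [-0.0507  0.0057 -0.0007]
cur>pre [-80.    0.  148.4] [ 0.0093  0.0057 -0.0007]
cur>touch [-65.7   0.  153. ] [ 0.0393  0.0057 -0.0007]
[[ 0.0281 -0.     -0.0216]
 [ 0.0306  0.     -0.0174]
 [ 0.0324  0.     -0.013 ]
 [ 0.0335  0.     -0.0083]
 [ 0.0339 -0.     -0.0035]
 [ 0.0337 -0.      0.0014]
 [ 0.0327 -0.      0.0061]
 [ 0.0311 -0.      0.0106]]
```

View pics/s4.png

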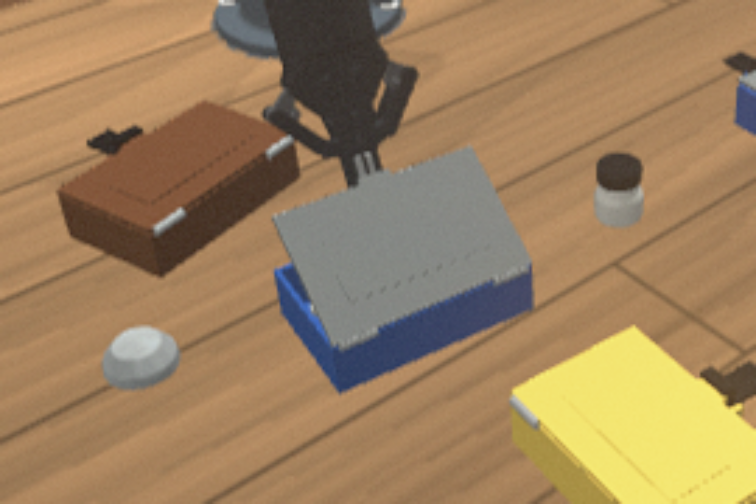

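The fingertips are in front of and below the lid's front edge (at about (365,180)). Now I'll touch the edge and follow the lid's arc.

```bash
python3 -m crank '[{"dp":[0.013,0.003,0],"delta_rot":[0,0,0],"fingers":-1},{"dp":[0.013,0.003,0],"delta_rot":[0,0,0],"fingers":-1},{"dp":[0.013,0,0],"delta_rot":[0,0,0],"fingers":-1},{"dp":[0,0,0],"delta_rot":[0,0,0],"fingers":-1},{"dp":[0.0141,0,-0.0108],"delta_rot":[0,0,0],"fingers":-1},{"dp":[0.0141,0,-0.0108],"delta_rot":[0,0,0],"fingers":-1},{"dp":[0.0153,0,-0.0087],"delta_rot":[0,0,0],"fingers":-1},{"dp":[0.0153,0,-0.0087],"delta_rot":[0,0,0],"fingers":-1},{"dp":[0,0,0],"delta_rot":[0,0,0],"fingers":-1}]'
cat > look.py <<'E'
import sys
from plan import *
now()
p,d=manip.snapshot('scene'); C=cloud('scene',d)-c0; a,b,z=C@ex,C@ey,C[...,2]
m=(d>0)&(abs(b)<.08)&(abs(b)>.035)&(a>-.06)&(a<.12)&(z>.06)&(z<.17)
V=np.stack([a[m],z[m]],1); w=np.linalg.svd(V-V.mean(0),full_matrices=False)[2][0]; w*=np.sign(w[1])
print('lid angle',np.arctan2(w[1],-w[0]),'mean',V.mean(0),'n',m.sum())
bk=(d>0)&(z<.045)&(z>.012)&(abs(b)<.07)&(a>.03)&(a<.09); print('back face a',np.median(a[bk]))
if len(sys.argv)>1:
    p=p[160:340,60:330]; cv2.imwrite('pics/'+sys.argv[1],cv2.resize(p[...,::-1],None,fx=2.8,fy=2.8))
E
python3 look.py s5.png
```

```text
t: 9.72
tcp_pos: [0.4558, -0.2144, 0.182]
tool_rot: [0.984, -0.073, 0.163, 0.005]
force: [-0.9, -0.4, 0.4]
finger_gap: -0.002
gripper_force: 0.1
q [-0.751  0.528  2.017  0.546  0.382  0.48 ] case tcp mm [-43.6  -0.9 182. ] tilt 18.8 F [-0.9 -0.4  0.4] t 9.7167
lid angle 0.9137045020760496 mean [0.02052264 0.09898992] n 1892
back face a 0.0541144352793307
```

The lid is following (0.91) and the case has not moved. I'll continue the arc.

```bash
python3 -m crank '[{"dp":[0.0162,0,-0.0065],"delta_rot":[0,0,0],"fingers":-1},{"dp":[0.0162,0,-0.0065],"delta_rot":[0,0,0],"fingers":-1},{"dp":[0.0168,0,-0.0041],"delta_rot":[0,0,0],"fingers":-1},{"dp":[0.0168,0,-0.0041],"delta_rot":[0,0,0],"fingers":-1},{"dp":[0.017,0,-0.0017],"delta_rot":[0,0,0],"fingers":-1},{"dp":[0.017,0,-0.0017],"delta_rot":[0,0,0],"fingers":-1},{"dp":[0,0,0],"delta_rot":[0,0,0],"fingers":-1}]'
python3 look.py s6.png
```

```text
t: 10.35
tcp_pos: [0.4985, -0.221, 0.2083]
tool_rot: [0.984, -0.073, 0.163, 0.005]
force: [0.7, -0.6, 0.4]
finger_gap: -0.001
gripper_force: 0.0
q [-0.699  0.509  1.898  0.391  0.493  0.698] case tcp mm [ -0.4  -1.1 208.3] tilt 18.7 F [ 0.7 -0.6  0.4] t 10.35
lid angle 1.3642174686345725 mean [0.04657332 0.10979774] n 1785
back face a 0.0539885210062076
```

View pics/s6.png

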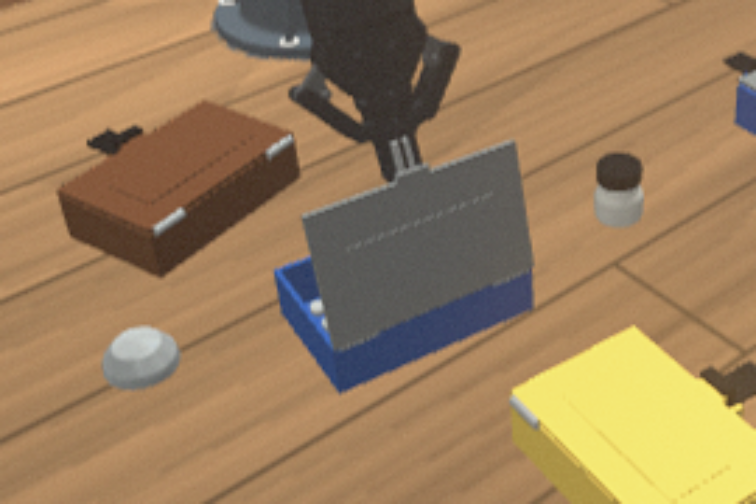

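The lid is at 1.36, still on the fingertips. I'll push it past upright.

```bash
python3 -m crank '[{"dp":[0.0168,0,0.0007],"delta_rot":[0,0,0],"fingers":-1},{"dp":[0.0168,0,0.0007],"delta_rot":[0,0,0],"fingers":-1},{"dp":[0.0163,0,0.003],"delta_rot":[0,0,0],"fingers":-1},{"dp":[0.0163,0,0.003],"delta_rot":[0,0,0],"fingers":-1},{"dp":[0.0155,0,0.0053],"delta_rot":[0,0,0],"fingers":-1},{"dp":[0.0155,0,0.0053],"delta_rot":[0,0,0],"fingers":-1},{"dp":[0.0145,0,0.0065],"delta_rot":[0,0,0],"fingers":-1},{"dp":[0,0,0],"delta_rot":[0,0,0],"fingers":-1},{"dp":[0,0,0],"delta_rot":[0,0,0],"fingers":-1},{"dp":[0,0,0],"delta_rot":[0,0,0],"fingers":-1}]'
python3 look.py
```

```text
t: 11.23
tcp_pos: [0.5538, -0.2288, 0.2139]
tool_rot: [0.984, -0.074, 0.162, 0.004]
force: [0.0, 0.6, -0.7]
finger_gap: -0.001
gripper_force: 0.0
q [-0.641  0.551  1.762  0.311  0.57   0.838] case tcp mm [ 55.5  -0.5 213.9] tilt 18.6 F [ 0.   0.6 -0.7] t 11.2333
lid angle 1.8823808855044717 mean [0.08126647 0.10992709] n 1077
back face a 0.054122418175212315
```

```bash
python3 -m crank '[{"dp":[-0.04,0,-0.04],"delta_rot":[0,0,0],"fingers":-1},{"dp":[-0.04,0,-0.06],"delta_rot":[0,0,0],"fingers":-1},{"dp":[0,0,-0.08],"delta_rot":[0,0,0],"fingers":-1},{"dp":[0,0,-0.06],"delta_rot":[0,0,0],"fingers":-1},{"dp":[0,0,0],"delta_rot":[0,0,0],"fingers":-1},{"dp":[0,0,0],"delta_rot":[0,0,0],"fingers":-1},{"dp":[0,0,0],"delta_rot":[0,0,0],"fingers":-1},{"dp":[0,0,0],"delta_rot":[0,0,0],"fingers":-1},{"dp":[0,0,0],"delta_rot":[0,0,0],"fingers":-1},{"dp":[0,0,0],"delta_rot":[0,0,0],"fingers":-1}]'
python3 look.py s7.png; python3 -c "
from h import *
cv2.imwrite('pics/s8.png',manip.snapshot('scene')[0][...,::-1])"
```

```text
t: 12.12
tcp_pos: [0.4782, -0.2191, 0.3136]
tool_rot: [0.984, -0.074, 0.161, 0.003]
force: [0.6, -0.0, 0.7]
finger_gap: 0.001
gripper_force: 0.0
q [-0.725  0.309  1.835  0.277  0.753  0.816] case tcp mm [-20.7  -2.3 313.6] tilt 18.5 F [ 0.6 -0.   0.7] t 12.1167
lid angle 1.8824223763903272 mean [0.08136951 0.11019818] n 1079
back face a 0.05416541679480938
```

View pics/s8.png

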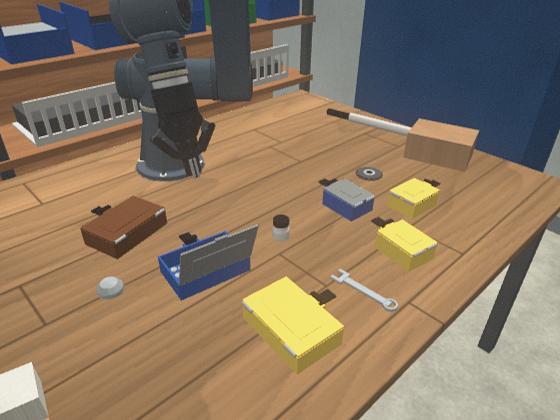

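The wide case's lid leans back fully open at about (220,252). The narrow case at (348,198) is still shut, nothing else has moved, and the arm is clear.

```bash
python3 -c "
from h import *
print(manip.sign_off())"
```

```text
the job is handed in; nothing more can be done
None
```

I pressed the wide case's release tab, its lid sprang up by itself, and I pushed it back until it rested fully open (measured about 1.88 rad); the case did not shift, the narrow case stayed shut, the arm ended clear, and I handed the job in at about 12 s, though q6 read -2.854 (its limit is -2.85) for a moment during one tilt.

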